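Put the garlic away in the push-catch bin

TASK

Put the garlic bulb away in the wooden bin: press the bin's flush lid to spring it open, set the bulb inside, then swing the lid back down and press it until its push catch holds it shut by itself. Press by feel, never with more than 25 N on the lid, and leave the other things where they are.

Things in the scene. Friction and masses are not known exactly. Their poses are not given: they have to be found in the camera images.
- garlic_bin: Fixed light-wood bin, 210 (x) x 190 x 105 mm high, walls 8 mm, bottom 10 mm thick; origin under its centre at worktop height; its front faces its own -x, z up. The lid is set in between the walls, level with their tops. Inside, mid front wall, is the catch (x < -0.064, |y| < 0.030, z 0.037 to 0.090). Free inside: x -0.064 to 0.095, y -0.085 to 0.085.
- lid (a joint): Lid angle, rad: 0 to 0.02 while held by the catch, growing as it opens upward, 1.6 (upright) fully open, below 0 while pressed in. Its damped hinge spring swings it open by itself in about 3 s once the catch lets go and holds it there; a lid let go unlatched swings open again. Pushing it down takes 1.5 to 4 N near the front edge.
- press_spot (a point): Centre of the steel press plate, 28 mm across, flush in the lid's top, 158 mm from the hinge axis; moves with the lid; z is the normal of the lid's top. Push-push catch under the front edge: pressed here past its click point and let go, it changes state (held: the lid springs open; free: the lid is held); a shallower press changes nothing.
- lid_edge (a point): Middle of the lid's front edge, 188 mm from the hinge axis; x points to the hinge, z is normal to the lid. A steel tongue, 46 mm, juts from the underside here. At the press spot the catch releases at 5.5 to 7.5 N, takes hold at 7.5 to 9 N and bottoms on hard stops near 9.5 N. The depths differ from bin to bin: 2 to 4, 3 to 5, 4.3 to 6 mm below the held height.
- lid_hinge (a point): Middle of the lid's hinge axis, which runs along the bin's y; at (0.097, 0, 0.100) in the bin's frame; axes as the bin's. The lid is 10 mm thick, 170 mm wide, and reaches 188 mm from the axis, its mid-plane through the axis.
- bin_floor (a point): Point on the bin's inner floor, 24 mm in front of its centre, a good spot for the bulb; axes as the bin's.
- garlic_4: Loose pale pinkish garlic bulb, 55 x 53 x 56 mm high with its pointed neck, 35 g; widest about 22 mm up, so grasp it across there; origin under its centre.
- lemon_1: Bystander: lemon, 73 x 56 x 55 mm, loose; origin under its centre.
- lime_2: Bystander: lime, 50 x 44 x 43 mm, loose; origin under its centre.
- tomato_tin: Bystander: low tin, 76 mm across, 58 mm high; origin under its centre.
- kitchen_timer: Bystander: round kitchen timer, 66 mm across, 50 mm high; origin under its centre.
- peeler: Bystander: peeler lying flat, 61 x 152 x 13 mm; origin under its centre.
- mug_a: Bystander: mug, 84 x 123 x 91 mm with its handle; origin under its centre.
Not all that is in view belongs to the job. Leave any blue or purple look-alike of the garlic_4 alone.

How it is judged:
On the way, in this order (a step that is already met when the one before it is completed fails the run):
1. the lid, let go by its catch, has swung open (more than 1.1 rad) while the bulb is still outside (value of joint lid above 1.1 rad and not (x of garlic_4 in the frame of garlic_bin between -0.085 and 0.095 m and y of garlic_4 in the frame of garlic_bin between -0.085 and 0.085 m and z of garlic_4 in the frame of garlic_bin between 0 and 0.075 m)), for 0.1 s.
2. the bulb lies inside the bin, let go, with the lid still open (x of garlic_4 in the frame of garlic_bin between -0.085 and 0.095 m and y of garlic_4 in the frame of garlic_bin between -0.085 and 0.085 m and z of garlic_4 in the frame of garlic_bin between 0 and 0.075 m and value of joint lid above 0.6 rad and contact force between the fingers and garlic_4 below 0.05 N), for 0.2 s.
At the end, for the whole second after the job is handed in: The garlic bulb lies at rest inside the bin, and the lid is held shut by its catch on its own (lid angle between -0.02 and 0.04 rad, at rest) (x of garlic_4 in the frame of garlic_bin between -0.085 and 0.095 m and y of garlic_4 in the frame of garlic_bin between -0.085 and 0.085 m and z of garlic_4 in the frame of garlic_bin between 0 and 0.075 m and value of joint lid between -0.02 and 0.04 rad and linear speed of garlic_4 below 0.03 m/s and velocity of joint lid below 0.05 rad/s); the robot touches nothing.
It fails at once if the robot presses or pulls on the lid with more than 25 N (contact force between any of the fingers, the arm and lid above 25 N).
It fails at once if a bystander (lemon, lime, tin, timer, peeler or mug) is moved more than 25 mm (distance of any of lemon_1, lime_2, tomato_tin, kitchen_timer, peeler, mug_a from where it was at the start of the episode above 0.025 m).
It also fails if it takes over 72 s, if anything falls off the work surface, if the arm or the gripper's body presses on something with over 40 N, if the wrist force passes 120 N, or if a joint passes its speed limit or range.

ROBOT

A 7-joint arm with a two-finger parallel gripper is mounted at the origin on a cart in front of the work surface, level with it; the furniture and walls round the work are solid. World frame = base frame: x ahead of the robot, y to its left, z up, the work surface at z = 0. Lengths are in m, angles in rad, forces in N, time in s.
With the tool pointing down it reaches from about 0.35 to 0.9 m from the base axis. Payload 8.1 kg.
Tool frame: the origin (TCP) lies midway between the tips of the shut fingers; the grasp point (between the pads) lies 19 mm behind it; z points along the fingers, y is the line along which they close (so a half turn about z gives the same grasp; the last joint's range is limited). The gripper opens to 92 mm and grips with 3 to 60 N. Pads are 19 mm wide; open, the fingers measure 130 mm over their backs; the gripper's body (75 mm by 190 mm) begins 47 mm behind the grasp point.
Start: joints at [-1.351, 0.434, 0.025, 1.573, -0.012, 1.134, -0.075], TCP at [0.198, 0.593, 0.227] pointing down, gripper open.
Joint ranges: [-2.62, 2.62], [-0.44, 2.09], [-1.27, 1.32], [0.08, 2.57], [-1.32, 4.46], [0.12, 2], [-2.74, 2.74]. Speed limits (rad/s): [2.22, 2.22, 3.01, 3.01, 3.14, 3.14, 3.14].

INTERFACE

Orientations are given as [roll, pitch, yaw] about the fixed x, y, z axes, in that order (R = Rz(yaw) Ry(pitch) Rx(roll)).
In Python, from rig import env gives the robot as it stands.
- The arm moves only by the tool play_rows, never from a script. Its argument "commands" is a list of rows, each an object with "translation": the shift along the tool's x, y, z in mm, a list of three; "twist": the turn about the tool's z in degrees; "gripper": the closure, from 0 (fully open) to 1 (shut). In form: [{"translation": [tx, ty, tz], "twist": twist, "gripper": gripper}, ...]. A call has 1 to 20 rows; each row is the pose to reach, as a shift and turn from the pose commanded when the call began, along the tool's axes at that moment; what a row does not reach only later rows make up. A row lasts 1/10 s, in which the tool goes at most 50 mm and 8.59 degrees, less where a joint would pass 70% of its speed; a pose out of reach is approached as far as the arm can. A call with a gripper value outside its range is refused whole. The fingers move at their own pace and stop on an object; the grip force is fixed at half the most. Time passes only in rows, so rows that repeat a pose let the fingers close. It gives the time, the measured TCP pose, the force, the opening and the grip force at its end, in the units of the state.
- env.state(): the state, without advancing time (a new reading comes with each control period).
- env.snapshot(name): name is "scene" or "top"; returns a dict with "frame" (420x560x3 uint8, red, green, blue), "intrinsics" (3x3 intrinsics, pixels), "T" (4x4, takes a point from camera to world coordinates). Camera axes: x right, y up, looking along -z (the intrinsics and any distortion apply to the point x, -y, -z); pixel columns grow to the right and rows downward; lengths in m; the calibration is good to about 2 mm. A picture is of the moment at which its call begins. There is no depth.
- env.sign_off(): hands the job in; it is judged then, once.
The state is a dict: "clock": time; "qpos": joint angles; "qd": joint speeds; "tau": joint torques, N m; "position": TCP position; "ee_rot": TCP orientation; "force": force on the tool from outside, world axes, zero at the start; "moment": the same for the moment, N m; "finger_gap": opening from 0.0 (shut) to 1.0 (fully open); "grip_force": force on a finger pad.
Only numpy, scipy, OpenCV 4.12 (cv2) and the standard library are available. Lean on these libraries where they do the work, as an engineer would, in place of code of your own. Each camera call takes 0.05 s, during which the arm holds its last target. There are 200 camera calls.

## Working session

There is one attempt and no reset: what is moved stays moved. The work goes in short steps, Python scripts to look and compute and a tool call to move; the robot and the scene stay as the last step left them, time stands still between calls to the robot, and variables do not carry over. Pictures are saved under pics/ and viewed, at most 10 in all, crops included, and the job is handed in when it is done.

Besides the shell and the picture viewer there is one more tool, called after ">>>" as name([rows], argument=value, ...), one row to a line, values as JSON. play_rows: Moves the arm, as the interface text tells. Its arguments: {"type":"object","properties":{"commands":{"type":"array","items":{"type":"object","properties":{"translation":{"type":"array","items":{"type":"number"}},"twist":{"type":"number"},"gripper":{"type":"number"}}}}},"required":["commands"]}

```bash
mkdir -p pics; ls
cat > h.py <<'E'
import numpy as np, cv2
from rig import env
def snap(n,f):
    s=env.snapshot(n); cv2.imwrite(f,s["frame"][:,:,::-1]); return s
def ray(s,u,v):
    K=np.array(s["intrinsics"]);T=np.array(s["T"])
    d=np.linalg.inv(K)@[u,v,1.]; d=T[:3,:3]@[d[0],-d[1],-d[2]]; return T[:3,3],d
def plane(s,u,v,z):
    o,d=ray(s,u,v); return o+d*(z-o[2])/d[2]
def two(s1,p1,s2,p2):
    o1,d1=ray(s1,*p1);o2,d2=ray(s2,*p2)
    t=np.linalg.lstsq(np.c_[d1,-d2],o2-o1,rcond=None)[0]
    a,b=o1+t[0]*d1,o2+t[1]*d2; return (a+b)/2,np.linalg.norm(a-b)
def proj(s,P):
    T=np.array(s["T"]);p=T[:3,:3].T@(np.array(P)-T[:3,3]);q=np.array(s["intrinsics"])@[p[0],-p[1],-p[2]];return q[:2]/q[2]
E
python3 - <<'E'
from h import *
import pickle
a=snap("scene","pics/a.png");b=snap("top","pics/b.png")
pickle.dump((a,b),open("s.pkl","wb"))
for s in(a,b):print(s["intrinsics"],np.round(s["T"],3), [k for k in s])
print(env.state())
E
```

```text
pics
[[433.91726124   0.         277.55942225]
 [  0.         433.91726124 212.53925518]
 [  0.           0.           1.        ]] [[ 0.614  0.515 -0.599 -0.199]
 [-0.789  0.388 -0.475 -0.53 ]
 [-0.012  0.764  0.645  0.871]
 [ 0.     0.     0.     1.   ]] ['frame', 'intrinsics', 'T']
[[512.53371897   0.         278.10648993]
 [  0.         512.53371897 208.93780312]
 [  0.           0.           1.        ]] [[-0.035  0.972 -0.232  0.121]
 [-0.999 -0.035  0.005  0.052]
 [-0.003  0.232  0.973  1.73 ]
 [ 0.     0.     0.     1.   ]] ['frame', 'intrinsics', 'T']
{'clock': 0.1, 'qpos': array([-1.3505917 ,  0.43515174,  0.02499397,  1.57399624, -0.01159442,
        1.13398474, -0.07505892]), 'qd': array([-0.00060978,  0.00021061, -0.00098327, -0.00237305, -0.00122993,
        0.00058122,  0.00044262]), 'tau': array([ 2.36968124e-03, -6.69124818e+01,  9.87553485e-01, -3.15144897e+01,
       -6.05875324e-02,  3.73442844e-02,  7.68085329e-05]), 'position': array([0.19818763, 0.59227225, 0.22602847]), 'ee_rot': array([-3.14020464e+00,  1.40864617e-04,  2.81874378e+00]), 'force': array([ 0.42408832,  0.21643806, -0.35567655]), 'moment': array([-0.0066296 , -0.07390973, -0.01368972]), 'grip_force': 0.0, 'finger_gap': 1.000936816383868}
```

```bash
ls pics
```

```text
a.png
b.png
```

View pics/a.png

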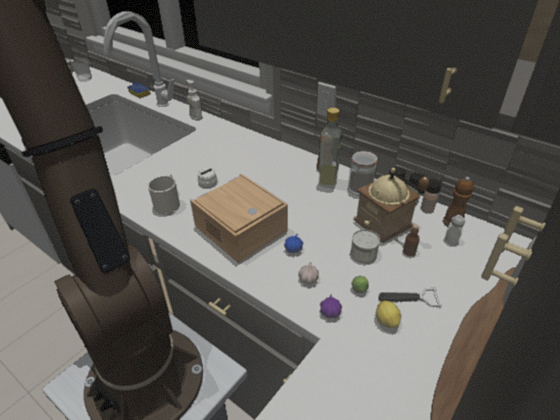

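View pics/b.png

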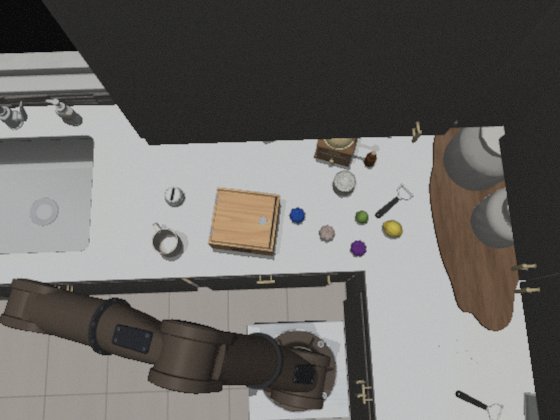

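The scene view shows the bin at (240,215) with its steel press plate near (252,212). Three bulbs could be the one meant: blue at (294,244), pale pink at (309,274) and purple at (331,307). In the top view these are at (297,215), (327,233) and (358,248). The pale pinkish one fits the description, because the blue and purple ones are the named look-alikes. I'll confirm it in an enlarged crop.

Run:
```python
from h import *
import pickle
a,b=pickle.load(open("s.pkl","rb"))
A=a["frame"][170:320,180:350,::-1];B=b["frame"][175:270,200:370,::-1]
A=cv2.resize(A,None,fx=4.0,fy=4.0,interpolation=cv2.INTER_CUBIC)
B=cv2.resize(B,None,fx=4.6,fy=4.6,interpolation=cv2.INTER_CUBIC)
cv2.imwrite("pics/ca.png",A);cv2.imwrite("pics/cb.png",B)
P={}
for n,s,r in(("a",a,(255,295,290,328)),("b",b,(222,244,314,340))):
    f=cv2.cvtColor(s["frame"],cv2.COLOR_RGB2HSV); y0,y1,x0,x1=r
    F=f[y0:y1,x0:x1]; m=((F[...,1]>35)&((F[...,0]<20)|(F[...,0]>160))).astype(np.uint8)
    k,l,st,c=cv2.connectedComponentsWithStats(m);i=1+st[1:,4].argmax()
    print(n,st[i]+np.array([x0,y0,0,0,0]),c[i]+[x0,y0]);P[n]=c[i]+[x0,y0]
print(two(a,P["a"],b,P["b"]),plane(b,*P["b"],.025),plane(a,*P["a"],.025))
```

```text
a [313 275   1   1   1] [313. 275.]
b [325 226   5   9  21] [327.52380952 229.85714286]
(array([ 0.45309905, -0.12491811,  0.01044086]), np.float64(0.0046266852098993325)) [ 0.44860538 -0.12178779  0.025     ] [ 0.44399621 -0.13313305  0.025     ]
```

View pics/ca.png

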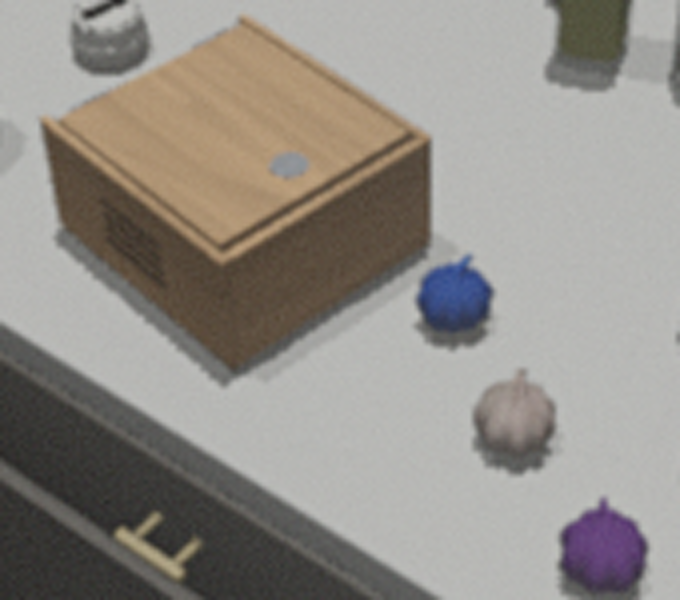

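View pics/cb.png

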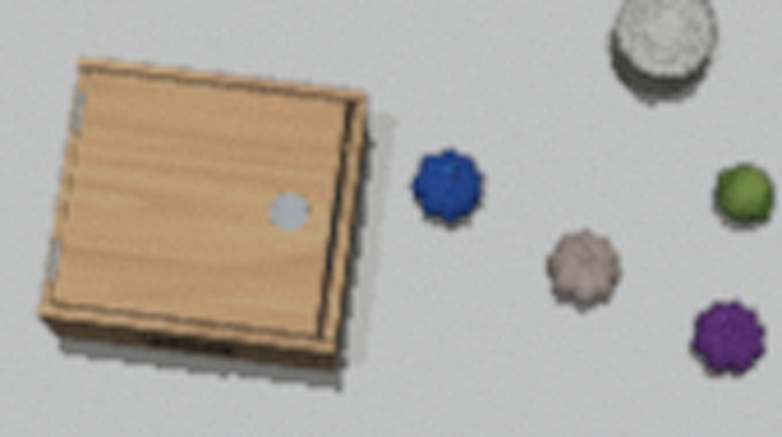

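The crops confirm the middle bulb is pale pinkish, at (514,417) in crop A, which is (308.5,274.3) in the scene view, and (327,233) in the top view. The plate is at scene (252.3,211.3) and top (262.6,220.9). The rim corners are clear, and the hinge is on the left side in the top view.

Run:
```python
from h import *
import pickle
a,b=pickle.load(open("s.pkl","rb"))
for n,s,r in(("a",a,(258,292,294,324)),("b",b,(222,246,316,338))):
    y0,y1,x0,x1=r; f=s["frame"][y0:y1,x0:x1].astype(int)
    m=((f[...,0]-f[...,1]>6)).astype(np.uint8)
    k,l,st,c=cv2.connectedComponentsWithStats(m);i=1+st[1:,4].argmax()
    print(n,st[i]+np.array([x0,y0,0,0,0]),c[i]+[x0,y0])
print("garlic",two(a,(308.5,274.3),b,(327.,233.3)))
print("plate",two(a,(252.25,211.25),b,(262.6,220.9)),plane(b,262.6,220.9,.105),plane(a,252.25,211.25,.105))
C=[("FN",(235.5,234.5),(273.5,251.1)),("FF",(287.5,205),(279.8,195.7)),("HN",(191.25,200.5),(209.1,243.5)),("HF",(241.25,175),(217.8,188.5))]
Q=[]
for n,p,q in C:
    x=two(a,p,b,q);print(n,x,plane(b,*q,.105),plane(a,*p,.105));Q.append((plane(b,*q,.105)+plane(a,*p,.105))/2)
Q=np.array(Q);print("ctr",Q.mean(0)); 
X=(Q[2]+Q[3]-Q[0]-Q[1])/2;Y=(Q[1]+Q[3]-Q[0]-Q[2])/2
print("x",X,np.hypot(*X[:2]),np.degrees(np.arctan2(X[1],X[0])),"Y",Y,np.hypot(*Y[:2]),np.degrees(np.arctan2(Y[1],Y[0])))
print("blue",plane(b,200+448/4.6,175+187/4.6,.025))
```

```text
a [299 263  19  20 233] [308.42060086 272.63090129]
b [319 225  15  16 166] [326.46987952 232.59036145]
garlic (array([ 0.43845677, -0.12077225,  0.02358418]), np.float64(0.0036769860821295897))
plate (array([0.47181974, 0.09356706, 0.10575164]), np.float64(0.004190356264592875)) [0.47033079 0.09491473 0.105     ] [0.47433407 0.09309205 0.105     ]
FN (array([0.37036853, 0.06206531, 0.11212268]), np.float64(0.00258638596925663)) [0.37042222 0.06289697 0.105     ] [0.3768536  0.06695467 0.105     ]
FF (array([0.5548561 , 0.03476392, 0.10272054]), np.float64(0.003970367164281391)) [0.55274665 0.0361423  0.105     ] [0.55439443 0.03202064 0.105     ]
HN (array([0.40563452, 0.26719832, 0.10202085]), np.float64(0.00648306096449532)) [0.40241115 0.26859778 0.105     ] [0.40612333 0.26251432 0.105     ]
HF (array([0.58816917, 0.23811461, 0.10005672]), np.float64(0.005321055500813853)) [0.58463382 0.23919502 0.105     ] [0.58551139 0.23187843 0.105     ]
ctr [0.47913707 0.15002502 0.105     ]
x [0.03106569 0.20104274 0.        ] 0.20342876515308278 81.21596756843105 Y [ 0.180369   -0.03043184  0.        ] 0.1829182119286499 -9.57674537674042
blue [ 0.50152604 -0.02202395  0.025     ]
```

>>> play_rows([
  {"translation":[-35,-32,0],"twist":7,"gripper":1},
  {"translation":[-70,-64,0],"twist":14,"gripper":1},
  {"translation":[-105,-96,0],"twist":21,"gripper":1},
  {"translation":[-140,-128,0],"twist":28,"gripper":1},
  {"translation":[-175,-160,0],"twist":35,"gripper":1},
  {"translation":[-210,-192,0],"twist":42,"gripper":1},
  {"translation":[-245,-224,0],"twist":49,"gripper":1},
  {"translation":[-280,-256,0],"twist":56,"gripper":1},
  {"translation":[-315,-290,0],"twist":63,"gripper":1},
  {"translation":[-350,-325,0],"twist":70,"gripper":1},
  {"translation":[-385,-360,10],"twist":77,"gripper":1},
  {"translation":[-417,-388,30],"twist":81,"gripper":1},
  {"translation":[-417,-388,67],"twist":81,"gripper":1},
  {"translation":[-417,-388,67],"twist":81,"gripper":1},
  {"translation":[-417,-388,67],"twist":81,"gripper":1},
])

```text
clock: 1.6
position: [0.4698, 0.0928, 0.1597]
ee_rot: [-3.14, 0.001, 1.406]
force: [0.4, 0.6, 0.1]
finger_gap: 0.01
grip_force: 0.0
```

Run:
```python
from h import *
s=snap("scene","pics/c.png");np.save("c.npy",0)
f=s["frame"][140:320,170:370,::-1];cv2.imwrite("pics/c2.png",cv2.resize(f,None,fx=3.3,fy=3.3,interpolation=cv2.INTER_CUBIC))
st=env.state();print({k:np.round(st[k],3) for k in("clock","qpos","position","ee_rot","force","finger_gap")},proj(s,st["position"]))
```

```text
{'clock': np.float64(1.65), 'qpos': array([-0.721,  0.289,  0.518,  2.034, -0.187,  0.864, -0.263]), 'position': array([0.471, 0.093, 0.161]), 'ee_rot': array([-3.141, -0.   ,  1.407]), 'force': array([0.425, 0.788, 0.104]), 'finger_gap': np.float64(0.006)} [250.21261381 195.94400744]
```

View pics/c2.png

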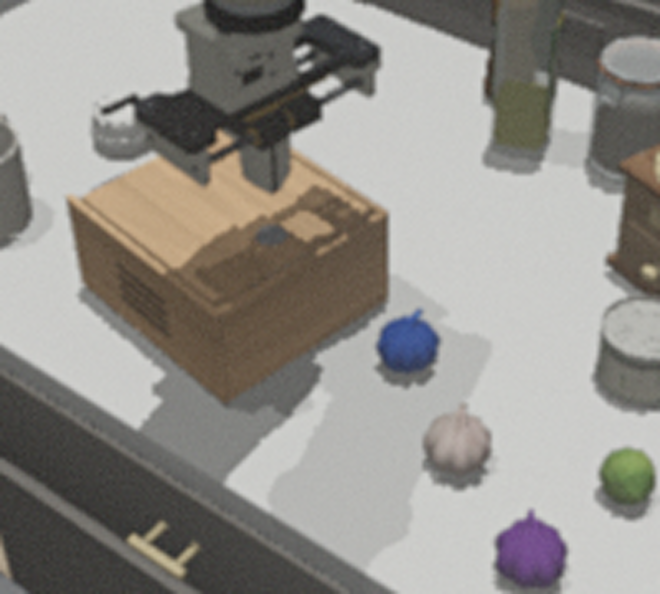

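The shut fingertips show at crop (270,187), straight over the plate at (270,236), and match the projected TCP. I'll descend by feel.

>>> play_rows([
  {"translation":[0,0,20],"twist":0,"gripper":1},
  {"translation":[0,0,38],"twist":0,"gripper":1},
  {"translation":[0,0,46],"twist":0,"gripper":1},
  {"translation":[0,0,50],"twist":0,"gripper":1},
  {"translation":[0,0,52],"twist":0,"gripper":1},
  {"translation":[0,0,52],"twist":0,"gripper":1},
])

```text
clock: 2.25
position: [0.471, 0.0928, 0.1083]
ee_rot: [3.141, -0.001, 1.405]
force: [-0.6, 0.2, 0.7]
finger_gap: 0.004
grip_force: 0.0
```

>>> play_rows([
  {"translation":[0,0,1],"twist":0,"gripper":1},
  {"translation":[0,0,2],"twist":0,"gripper":1},
  {"translation":[0,0,3],"twist":0,"gripper":1},
  {"translation":[0,0,3],"twist":0,"gripper":1},
])

```text
clock: 2.65
position: [0.4711, 0.0926, 0.105]
ee_rot: [3.141, -0.001, 1.405]
force: [-0.2, 0.1, 4.9]
finger_gap: 0.006
grip_force: 2.6
```

>>> play_rows([
  {"translation":[0,0,1],"twist":0,"gripper":1},
  {"translation":[0,0,1],"twist":0,"gripper":1},
])

```text
clock: 2.85
position: [0.4711, 0.0925, 0.1041]
ee_rot: [3.141, -0.001, 1.405]
force: [-0.4, -1.0, 6.3]
finger_gap: 0.004
grip_force: 3.4
```

>>> play_rows([
  {"translation":[0,0,1],"twist":0,"gripper":1},
  {"translation":[0,0,1],"twist":0,"gripper":1},
])

```text
clock: 3.05
position: [0.4711, 0.0925, 0.1031]
ee_rot: [3.141, -0.001, 1.405]
force: [-1.5, -0.3, 7.9]
finger_gap: 0.002
grip_force: 3.9
```

>>> play_rows([
  {"translation":[0,0,1],"twist":0,"gripper":1},
  {"translation":[0,0,1],"twist":0,"gripper":1},
])

```text
clock: 3.25
position: [0.4711, 0.0925, 0.1022]
ee_rot: [3.141, -0.001, 1.405]
force: [-1.2, 0.1, 8.9]
finger_gap: -0.001
grip_force: 4.3
```

>>> play_rows([
  {"translation":[0,0,-4],"twist":0,"gripper":1},
  {"translation":[0,0,-12],"twist":0,"gripper":1},
  {"translation":[0,0,-30],"twist":0,"gripper":1},
  {"translation":[-10,0,-60],"twist":0,"gripper":1},
  {"translation":[-40,0,-90],"twist":0,"gripper":0.5},
  {"translation":[-80,0,-100],"twist":0,"gripper":0},
  {"translation":[-120,0,-100],"twist":0,"gripper":0},
  {"translation":[-160,-15,-100],"twist":0,"gripper":0},
  {"translation":[-200,-30,-100],"twist":0,"gripper":0},
  {"translation":[-214,-30,-95],"twist":0,"gripper":0},
  {"translation":[-214,-30,-95],"twist":0,"gripper":0},
  {"translation":[-214,-30,-95],"twist":0,"gripper":0},
])

```text
clock: 4.45
position: [0.4058, -0.1133, 0.1969]
ee_rot: [-3.141, -0.0, 1.404]
force: [0.3, -0.1, 0.0]
finger_gap: 0.653
grip_force: 0.0
```

Run:
```python
from h import *
s=snap("scene","pics/d.png");t=snap("top","pics/d1.png")
f=np.hstack([s["frame"][130:330,170:370,::-1],t["frame"][130:330,200:400,::-1]]);cv2.imwrite("pics/d2.png",cv2.resize(f,None,fx=2,fy=2,interpolation=cv2.INTER_CUBIC))
st=env.state();print({k:np.round(st[k],3) for k in("clock","qpos","position","ee_rot","force","finger_gap")},proj(s,st["position"]))
```

```text
{'clock': np.float64(4.55), 'qpos': array([-0.441,  0.134,  0.665,  2.118, -0.104,  0.921,  0.119]), 'position': array([ 0.406, -0.113,  0.197]), 'ee_rot': array([-3.141, -0.   ,  1.407]), 'force': array([-1.249, -0.662, -0.174]), 'finger_gap': np.float64(0.736)} [299.30069111 230.52610473]
```

View pics/d2.png

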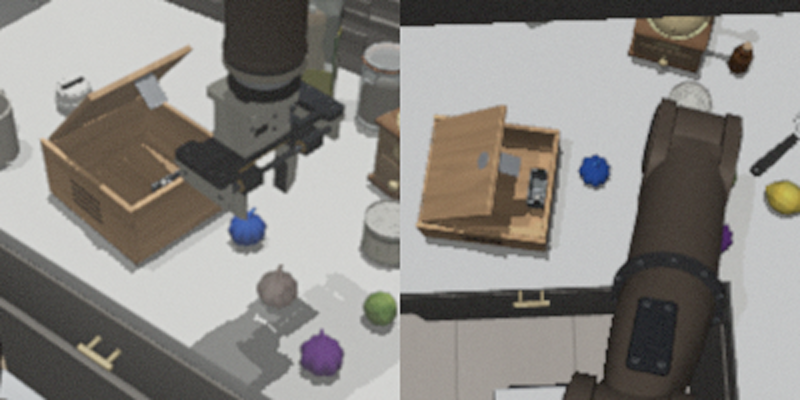

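The lid is springing open in both views. The pale bulb is undisturbed at crop (277,287), which is scene (308.5,273.5). I'll grasp it now.

>>> play_rows([
  {"translation":[-1,15,0],"twist":0,"gripper":0},
  {"translation":[-2,33,20],"twist":0,"gripper":0},
  {"translation":[-2,33,50],"twist":0,"gripper":0},
  {"translation":[-2,33,85],"twist":0,"gripper":0},
  {"translation":[-2,33,120],"twist":0,"gripper":0},
  {"translation":[-2,33,150],"twist":0,"gripper":0},
  {"translation":[-2,33,175],"twist":0,"gripper":0},
  {"translation":[-2,33,188],"twist":0,"gripper":0},
  {"translation":[-2,33,191],"twist":0,"gripper":0},
  {"translation":[-2,33,191],"twist":0,"gripper":0.4},
  {"translation":[-2,33,191],"twist":0,"gripper":0.6},
  {"translation":[-2,33,191],"twist":0,"gripper":0.6},
  {"translation":[-2,33,191],"twist":0,"gripper":0.6},
  {"translation":[-2,33,191],"twist":0,"gripper":0.6},
  {"translation":[-2,33,191],"twist":0,"gripper":0.6},
])

```text
clock: 6.05
position: [0.4385, -0.1211, 0.0062]
ee_rot: [3.14, -0.0, 1.405]
force: [0.4, 1.0, 6.3]
finger_gap: 0.575
grip_force: 30.0
```

>>> play_rows([
  {"translation":[0,0,-15],"twist":0,"gripper":0.6},
  {"translation":[0,0,-45],"twist":0,"gripper":0.6},
  {"translation":[0,0,-85],"twist":0,"gripper":0.6},
  {"translation":[0,0,-125],"twist":0,"gripper":0.6},
  {"translation":[10,0,-155],"twist":0,"gripper":0.6},
  {"translation":[35,0,-165],"twist":0,"gripper":0.6},
  {"translation":[70,-1,-165],"twist":0,"gripper":0.6},
  {"translation":[105,-2,-165],"twist":0,"gripper":0.6},
  {"translation":[140,-3,-165],"twist":0,"gripper":0.6},
  {"translation":[175,-4,-165],"twist":0,"gripper":0.6},
  {"translation":[210,-5,-165],"twist":0,"gripper":0.6},
  {"translation":[240,-5,-165],"twist":0,"gripper":0.6},
  {"translation":[256,-5,-165],"twist":0,"gripper":0.6},
  {"translation":[259,-5,-165],"twist":0,"gripper":0.6},
  {"translation":[259,-5,-165],"twist":0,"gripper":0.6},
])

```text
clock: 7.55
position: [0.4756, 0.1342, 0.1706]
ee_rot: [-3.141, 0.001, 1.405]
force: [-0.7, -1.0, -1.4]
finger_gap: 0.574
grip_force: 30.0
```

Run:
```python
from h import *
s=snap("scene","pics/e.png")
f=s["frame"][90:310,150:370,::-1];cv2.imwrite("pics/e2.png",cv2.resize(f,None,fx=2.7,fy=2.7,interpolation=cv2.INTER_CUBIC))
st=env.state();print({k:np.round(st[k],3) for k in("clock","qpos","position","force","finger_gap","grip_force")},proj(s,st["position"]))
```

```text
{'clock': np.float64(7.6), 'qpos': array([-0.844,  0.307,  0.587,  1.993, -0.214,  0.902, -0.312]), 'position': array([0.476, 0.134, 0.171]), 'force': array([-0.501, -0.385, -0.625]), 'finger_gap': np.float64(0.573), 'grip_force': np.float64(30.0)} [239.90992238 186.5776837 ]
```

View pics/e2.png

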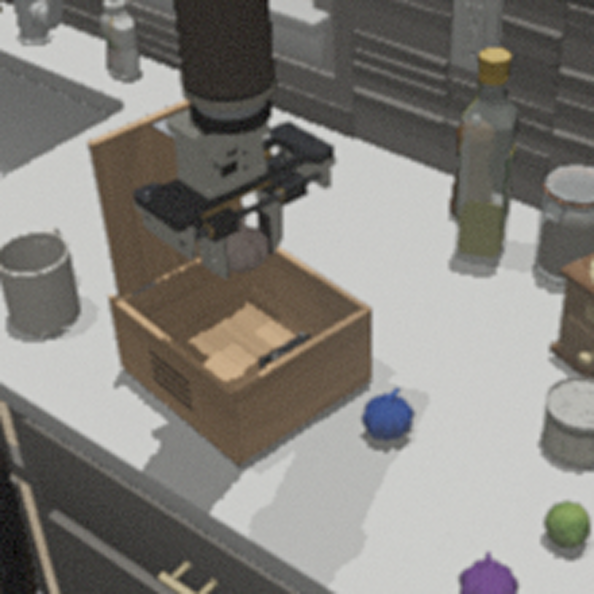

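The lid is upright at crop (135,210), and the bulb is held at (250,250) over the bin opening. I'll lower it and release.

>>> play_rows([
  {"translation":[1,0,20],"twist":0,"gripper":0.6},
  {"translation":[1,0,50],"twist":0,"gripper":0.6},
  {"translation":[1,0,80],"twist":0,"gripper":0.6},
  {"translation":[1,0,105],"twist":0,"gripper":0.6},
  {"translation":[1,0,118],"twist":0,"gripper":0.6},
  {"translation":[1,0,122],"twist":0,"gripper":0.6},
  {"translation":[1,0,122],"twist":0,"gripper":0.6},
  {"translation":[1,0,122],"twist":0,"gripper":0.2},
  {"translation":[1,0,122],"twist":0,"gripper":0.2},
  {"translation":[1,0,122],"twist":0,"gripper":0.2},
  {"translation":[1,0,122],"twist":0,"gripper":0.2},
  {"translation":[1,0,122],"twist":0,"gripper":0.2},
])

```text
clock: 8.8
position: [0.476, 0.1363, 0.049]
ee_rot: [3.141, -0.0, 1.405]
force: [-0.0, 0.5, -0.8]
finger_gap: 0.802
grip_force: 0.0
```

>>> play_rows([
  {"translation":[0,0,-20],"twist":0,"gripper":0.2},
  {"translation":[0,0,-50],"twist":0,"gripper":0.2},
  {"translation":[0,0,-90],"twist":0,"gripper":0.2},
  {"translation":[0,0,-135],"twist":0,"gripper":0.5},
  {"translation":[0,0,-180],"twist":0,"gripper":1},
  {"translation":[0,0,-225],"twist":0,"gripper":1},
  {"translation":[0,0,-265],"twist":0,"gripper":1},
  {"translation":[0,0,-295],"twist":0,"gripper":1},
  {"translation":[0,0,-311],"twist":0,"gripper":1},
  {"translation":[0,0,-311],"twist":0,"gripper":1},
  {"translation":[0,0,-311],"twist":0,"gripper":1},
])

```text
clock: 9.9
position: [0.4756, 0.1362, 0.3592]
ee_rot: [-3.141, -0.0, 1.405]
force: [0.1, 0.7, -0.1]
finger_gap: 0.152
grip_force: 0.0
```

Run:
```python
from h import *
s=snap("scene","pics/f.png");t=snap("top","pics/f1.png")
f=np.hstack([s["frame"][90:290,150:350,::-1],t["frame"][130:330,200:400,::-1]]);cv2.imwrite("pics/f2.png",cv2.resize(f,None,fx=2,fy=2,interpolation=cv2.INTER_CUBIC))
st=env.state();print({k:np.round(st[k],3) for k in("clock","qpos","position","force","finger_gap","grip_force")},proj(s,st["position"]))
```

```text
{'clock': np.float64(10.0), 'qpos': array([-0.945,  0.128,  0.647,  1.7  , -0.079,  1.343, -0.449]), 'position': array([0.475, 0.136, 0.358]), 'force': array([-0.416,  0.888, -0.375]), 'finger_gap': np.float64(0.072), 'grip_force': np.float64(0.0)} [233.75695863 123.97691954]
```

View pics/f2.png

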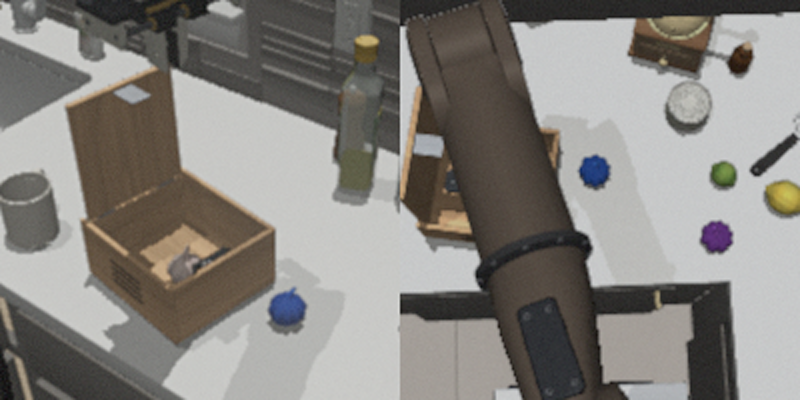

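The bulb is inside the bin near the front, at crop (185,263), which is scene (242.5,221.5). I'll check it against the catch and the tongue.

Run:
```python
from h import *
s=env.snapshot("scene");f=s["frame"][205:240,225:262,::-1]
cv2.imwrite("pics/g.png",cv2.resize(s["frame"][195:255,200:280,::-1],None,fx=8,fy=8,interpolation=cv2.INTER_CUBIC))
c,sn=np.cos(np.radians(80.9)),np.sin(np.radians(80.9))
for uv in((242.5,221.5),(241,223)):
  for z in(.03,.04):
    p=plane(s,*uv,z)-[.479,.150,0];print(uv,z,c*p[0]+sn*p[1],-sn*p[0]+c*p[1])
```

```text
(242.5, 221.5) 0.03 -0.0020060479941791938 -0.008708977027824005
(242.5, 221.5) 0.04 -0.011250177232997536 -0.0019233403749650206
(241, 223) 0.03 -0.004101202402117626 -0.001300798437227523
(241, 223) 0.04 -0.013320406777828406 0.0053967073186689096
```

View pics/g.png

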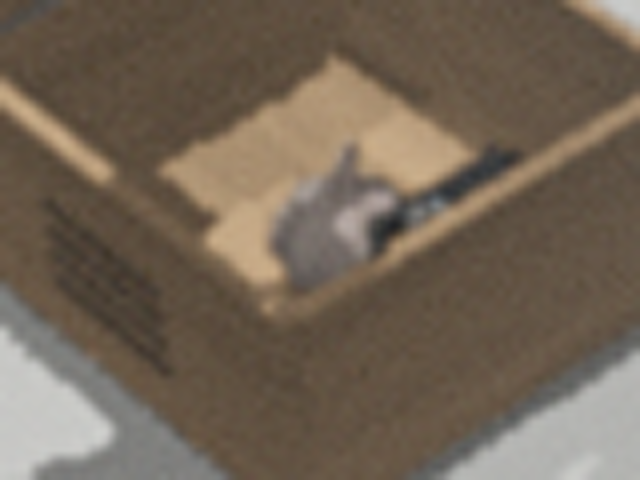

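The bulb stands upright mid-floor, at about bin x -0.005, clear of the catch. Next I go over and behind the lid.

>>> play_rows([
  {"translation":[20,0,0],"twist":0,"gripper":1},
  {"translation":[50,0,0],"twist":0,"gripper":1},
  {"translation":[90,0,0],"twist":0,"gripper":1},
  {"translation":[130,0,0],"twist":0,"gripper":1},
  {"translation":[160,0,0],"twist":0,"gripper":1},
  {"translation":[171,0,0],"twist":0,"gripper":1},
  {"translation":[171,0,20],"twist":0,"gripper":1},
  {"translation":[171,0,50],"twist":0,"gripper":1},
  {"translation":[171,0,80],"twist":0,"gripper":1},
  {"translation":[171,0,93],"twist":0,"gripper":1},
  {"translation":[171,0,93],"twist":0,"gripper":1},
  {"translation":[171,0,93],"twist":0,"gripper":1},
])

```text
clock: 11.25
position: [0.5046, 0.305, 0.2676]
ee_rot: [3.141, -0.0, 1.405]
force: [-0.2, -0.1, -0.1]
finger_gap: 0.003
grip_force: 0.0
```

Run:
```python
from h import *
p=np.array(env.state()["position"]);c,s=np.cos(np.radians(80.9)),np.sin(np.radians(80.9))
d=p-[.479,.150,0];x=c*d[0]+s*d[1];print(p,x,-s*d[0]+c*d[1])
for th in np.arange(1.6,0.0,-.08):
    X=.1065-.165*np.cos(th)+.005*np.sin(th);Z=.1+.165*np.sin(th)+.005*np.cos(th)
    print(round(th,2),np.round([(X-x)*1e3,(p[2]-Z)*1e3]))
```

```text
[0.50463369 0.30495418 0.26761921] 0.15705807075186742 -0.0008038058001218137
1.6 [-41.   3.]
1.52 [-54.   3.]
1.44 [-67.   3.]
1.36 [-80.   5.]
1.28 [-93.   8.]
1.2 [-106.   12.]
1.12 [-118.   17.]
1.04 [-130.   23.]
0.96 [-141.   30.]
0.88 [-152.   37.]
0.8 [-162.   46.]
0.72 [-171.   55.]
0.64 [-180.   65.]
0.56 [-188.   76.]
0.48 [-195.   87.]
0.4 [-201.   99.]
0.32 [-206.  111.]
0.24 [-210.  124.]
0.16 [-213.  136.]
0.08 [-215.  149.]
```

Now I push the lid over slowly, about 0.05 rad per row, and check the force after each call.

>>> play_rows([
  {"translation":[-20,0,3],"twist":0,"gripper":1},
  {"translation":[-32,0,3],"twist":0,"gripper":1},
  {"translation":[-40,0,3],"twist":0,"gripper":1},
  {"translation":[-47,0,3],"twist":0,"gripper":1},
  {"translation":[-54,0,3],"twist":0,"gripper":1},
  {"translation":[-61,0,3],"twist":0,"gripper":1},
  {"translation":[-67,0,3],"twist":0,"gripper":1},
])

```text
clock: 11.95
position: [0.493, 0.2384, 0.2637]
ee_rot: [3.142, -0.0, 1.405]
force: [0.6, 1.9, -1.0]
finger_gap: 0.007
grip_force: 1.1
```

>>> play_rows([
  {"translation":[-6,0,1],"twist":0,"gripper":1},
  {"translation":[-13,0,2],"twist":0,"gripper":1},
  {"translation":[-20,0,4],"twist":0,"gripper":1},
  {"translation":[-26,0,5],"twist":0,"gripper":1},
  {"translation":[-33,0,7],"twist":0,"gripper":1},
  {"translation":[-39,0,9],"twist":0,"gripper":1},
  {"translation":[-45,0,11],"twist":0,"gripper":1},
  {"translation":[-51,0,14],"twist":0,"gripper":1},
])

```text
clock: 12.75
position: [0.4844, 0.1881, 0.2496]
ee_rot: [-3.141, -0.0, 1.405]
force: [0.0, 2.1, 0.5]
finger_gap: 0.005
grip_force: 1.2
```

>>> play_rows([
  {"translation":[-6,0,3],"twist":0,"gripper":1},
  {"translation":[-12,0,6],"twist":0,"gripper":1},
  {"translation":[-18,0,10],"twist":0,"gripper":1},
  {"translation":[-23,0,13],"twist":0,"gripper":1},
  {"translation":[-29,0,17],"twist":0,"gripper":1},
  {"translation":[-34,0,20],"twist":0,"gripper":1},
  {"translation":[-39,0,25],"twist":0,"gripper":1},
  {"translation":[-44,0,29],"twist":0,"gripper":1},
  {"translation":[-48,0,33],"twist":0,"gripper":1},
  {"translation":[-53,0,38],"twist":0,"gripper":1},
])

```text
clock: 13.75
position: [0.476, 0.1361, 0.2115]
ee_rot: [3.141, -0.0, 1.405]
force: [-0.0, 3.1, 1.2]
finger_gap: 0.006
grip_force: 1.4
```

>>> play_rows([
  {"translation":[-5,0,5],"twist":0,"gripper":1},
  {"translation":[-9,0,10],"twist":0,"gripper":1},
  {"translation":[-13,0,15],"twist":0,"gripper":1},
  {"translation":[-17,0,21],"twist":0,"gripper":1},
  {"translation":[-21,0,26],"twist":0,"gripper":1},
  {"translation":[-24,0,32],"twist":0,"gripper":1},
  {"translation":[-27,0,38],"twist":0,"gripper":1},
  {"translation":[-30,0,44],"twist":0,"gripper":1},
])

```text
clock: 14.55
position: [0.4709, 0.1062, 0.1672]
ee_rot: [-3.142, 0.0, 1.405]
force: [0.0, 2.6, 1.3]
finger_gap: 0.002
grip_force: 1.5
```

>>> play_rows([
  {"translation":[-3,0,6],"twist":0,"gripper":1},
  {"translation":[-5,0,12],"twist":0,"gripper":1},
  {"translation":[-7,0,18],"twist":0,"gripper":1},
  {"translation":[-9,0,24],"twist":0,"gripper":1},
  {"translation":[-11,0,31],"twist":0,"gripper":1},
  {"translation":[-12,0,37],"twist":0,"gripper":1},
  {"translation":[-13,0,43],"twist":0,"gripper":1},
  {"translation":[-14,0,49],"twist":0,"gripper":1},
  {"translation":[-14,0,53],"twist":0,"gripper":1},
])

```text
clock: 15.45
position: [0.4687, 0.0925, 0.1143]
ee_rot: [3.142, 0.0, 1.405]
force: [1.1, 0.5, 4.9]
finger_gap: 0.007
grip_force: 2.0
```

>>> play_rows([
  {"translation":[0,0,2],"twist":0,"gripper":1},
  {"translation":[0,0,4],"twist":0,"gripper":1},
  {"translation":[0,0,6],"twist":0,"gripper":1},
  {"translation":[0,0,7],"twist":0,"gripper":1},
  {"translation":[0,0,7],"twist":0,"gripper":1},
])

```text
clock: 15.95
position: [0.4686, 0.0922, 0.1077]
ee_rot: [3.142, 0.001, 1.405]
force: [-0.0, -2.4, 4.7]
finger_gap: 0.008
grip_force: 2.1
```

>>> play_rows([
  {"translation":[0,0,1],"twist":0,"gripper":1},
  {"translation":[0,0,2],"twist":0,"gripper":1},
  {"translation":[0,0,3],"twist":0,"gripper":1},
  {"translation":[0,0,3],"twist":0,"gripper":1},
])

```text
clock: 16.35
position: [0.4686, 0.0922, 0.1047]
ee_rot: [-3.142, 0.001, 1.404]
force: [0.5, -4.0, 5.5]
finger_gap: 0.004
grip_force: 2.9
```

>>> play_rows([
  {"translation":[0,0,1],"twist":0,"gripper":1},
  {"translation":[0,0,1],"twist":0,"gripper":1},
])

```text
clock: 16.55
position: [0.4686, 0.0922, 0.1037]
ee_rot: [3.142, 0.001, 1.404]
force: [-0.5, -4.7, 5.7]
finger_gap: 0.003
grip_force: 2.9
```

>>> play_rows([
  {"translation":[0,0,1],"twist":0,"gripper":1},
  {"translation":[0,0,1],"twist":0,"gripper":1},
])

```text
clock: 16.75
position: [0.4687, 0.0922, 0.1028]
ee_rot: [3.142, 0.0, 1.404]
force: [-0.3, -3.8, 8.0]
finger_gap: 0.008
grip_force: 4.2
```

>>> play_rows([
  {"translation":[0,0,1],"twist":0,"gripper":1},
  {"translation":[0,0,1],"twist":0,"gripper":1},
])

```text
clock: 16.95
position: [0.4686, 0.0921, 0.1019]
ee_rot: [3.142, 0.0, 1.404]
force: [-0.6, -4.3, 9.5]
finger_gap: 0.008
grip_force: 4.5
```

>>> play_rows([
  {"translation":[0,0,0.7],"twist":0,"gripper":1},
  {"translation":[0,0,0.7],"twist":0,"gripper":1},
])

```text
clock: 17.15
position: [0.4686, 0.0921, 0.1014]
ee_rot: [-3.142, 0.0, 1.404]
force: [-2.6, -4.3, 12.8]
finger_gap: 0.002
grip_force: 6.5
```

The force rose to 12.8 N, so the catch is on its hard stop and past the click. I'll let up gently.

>>> play_rows([
  {"translation":[0,0,-2],"twist":0,"gripper":1},
  {"translation":[0,0,-4],"twist":0,"gripper":1},
  {"translation":[0,0,-6],"twist":0,"gripper":1},
  {"translation":[0,0,-10],"twist":0,"gripper":1},
  {"translation":[0,0,-30],"twist":0,"gripper":1},
  {"translation":[0,0,-70],"twist":0,"gripper":1},
  {"translation":[-30,0,-110],"twist":0,"gripper":1},
  {"translation":[-70,0,-150],"twist":0,"gripper":1},
  {"translation":[-90,0,-160],"twist":0,"gripper":1},
  {"translation":[-90,0,-160],"twist":0,"gripper":1},
  {"translation":[-90,0,-160],"twist":0,"gripper":1},
  {"translation":[-90,0,-160],"twist":0,"gripper":1},
])

```text
clock: 18.35
position: [0.4533, 0.0053, 0.2602]
ee_rot: [-3.14, 0.0, 1.407]
force: [-0.0, 0.2, -0.7]
finger_gap: 0.006
grip_force: 0.0
```

Run:
```python
from h import *
s=snap("scene","pics/i.png")
f=s["frame"][140:320,150:350,::-1];cv2.imwrite("pics/i2.png",cv2.resize(f,None,fx=3,fy=3,interpolation=cv2.INTER_CUBIC))
print(env.state()["clock"],env.state()["force"])
```

```text
18.4 [0.80616659 1.08341483 0.87822944]
```

View pics/i2.png

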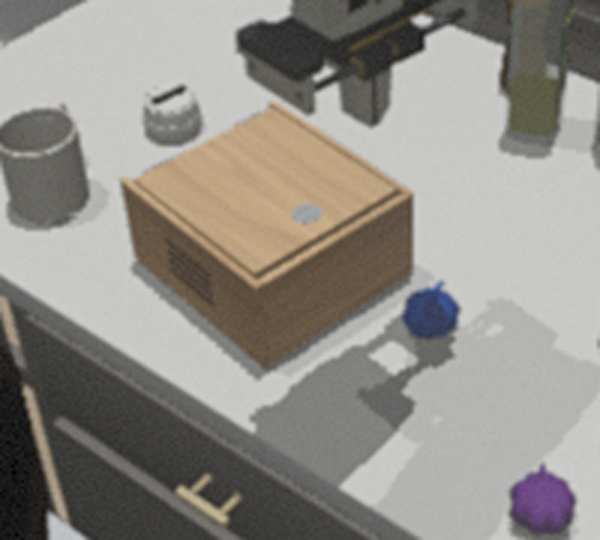

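More than a second after I let go, the lid lies flush with the plate at crop (306,214), and the bulb is shut inside. The robot is clear of everything, so I'm handing in.

```bash
python3 -c "
from rig import env
print(env.sign_off())"
```

```text
the job is handed in; nothing more can be done
None
```

The garlic bulb is in the bin and the lid stayed flush on its own after I let go; peak force read on the lid was 12.8 N, none of the bystanders in view had moved, and the job was handed in at about 18 s with no verdict returned.

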